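Isolate the hotplate stirrer, fit its shield, switch it on again

TASK

The hotplate stirrer is live and its splash shield still stands in the draining block. Switch the rotary isolator off (lever fully crosswise to its box), then lift the metal shield out of the block and slide it lower edge first all the way down into the slot of the rail on the front of the stirrer; only once it is fitted, turn the isolator fully back on (lever in line with the box). Keep the isolator off while you move the shield, and do not disturb the dish, the bottle or the jar.

Things in the scene. Friction and masses are not known exactly. Their poses are not given: they have to be found in the camera images.
- isolator: Rotary power isolator lying on the bench, fixed: grey box 160 (x) x 110 (y) x 62 mm high with a black cable gland sticking 30 mm out of its +x end and a black lever on top. Origin: centre of the underside, directly under the lever's vertical turning axis. It may stand left or right, at any yaw within 0.4 rad.
- isolator_handle (a joint): Lever angle, growing clockwise seen from above. 0 = ON (the start): lever points along the box's -x, in line with it, away from the gland. 1.571 = OFF: along the box's +y, crosswise. Hard stops just beyond. An over-centre spring holds it at each end; past half way (0.785) it springs to the other end by itself. Breaking out takes 0.4 N m (6 N at 75 mm from the axis).
- handle_tip (a point): Top of the free end of the lever, 100 mm from the turning axis, 106 mm above the bench. The lever is a black bar 22 mm wide, 26 mm tall (80 to 106 mm above the bench, 18 mm over the box), reaching 100 mm from the axis at this end and 25 mm at the other; a hub 48 mm across carries it.
- shield: Splash shield, loose, 0.2 to 0.35 kg: upright bare aluminium plate 6 mm thick (x), 150 mm wide (y), 100 mm high, with a black grip bar centred on its upper edge, 14 mm thick (x), 70 mm wide (y), from 95 to 122 mm above the lower edge. Origin: middle of the lower edge; z up along the plate. Either face may look forward. Starts upright in the draining block, 10 mm above the bench.
- rack: Draining block, fixed: white block 60 (x) x 180 (y) x 40 mm high, with a slot 10 x 154 mm open at the top, its floor 10 mm above the bench. Origin: centre of the underside. It stands on the side where the isolator is not, yaw within 0.4 rad.
- stirrer: Hotplate stirrer, fixed: white body 158 (x) x 170 (y) mm with a steel plate on top, 78 mm above the bench; along its front (-x side) runs an aluminium rail 40 (x) x 180 (y) x 45 mm high, its middle 100 mm in front of the origin. Origin: centre of the white body's underside; yaw within 0.3 rad.
- slot (a point): Middle of the floor of the slot in the stirrer's rail, 15 mm above the bench. The slot is 9 mm (x) x 153 mm (y), 30 mm deep, open at the top with a 3 mm chamfer; its axes are the stirrer's. Fully home, the shield's origin lies at this point.
- dish: White porcelain dish, 72 mm across, 28 mm high, loose on the stirrer's plate. Origin: centre of the underside. Leave alone.
- wash_bottle: White bottle with red cap, 68 mm across, 170 mm high, loose on the bench beyond the work. Origin: centre of the underside. Leave alone.
- jar: Amber jar with black cap, 72 mm across, 100 mm high, loose on the bench beyond the work. Origin: centre of the underside. Leave alone.
Mind the look-alikes: they are no part of the job. Of the things that look like the isolator, the smaller one is meant.

How it is judged:
By the outcome, as a careful person would: the job done as asked, in the order asked, and still so for the second after the job is handed in, with the robot touching nothing.
It also fails if it takes over 70 s, if anything falls off the work surface, if the arm or the gripper's body presses on something with over 40 N, if the wrist force passes 120 N, or if a joint passes its speed limit or range.

ROBOT

A 7-joint arm with a two-finger parallel gripper is mounted at the origin on the work surface. World frame = base frame: x ahead of the robot, y to its left, z up, the work surface at z = 0. Lengths are in m, angles in rad, forces in N, time in s.
With the tool pointing down it reaches from about 0.4 to 0.85 m from the base axis. Payload 10.4 kg.
Tool frame: the origin (TCP) lies at the very end of the fingers, on their centre line; the grasp point (between the pads) lies 19 mm behind it (grasp_offset is the distance from the TCP to the grasp point, in m); z points along the fingers, y is the line along which they close (so a half turn about z gives the same grasp; the last joint's range is limited). The gripper opens to 87 mm and grips with 3 to 60 N. Pads are 19 mm wide; open, the fingers measure 117 mm over their backs; the gripper's body (75 mm by 190 mm) begins 51 mm behind the grasp point.
Start: joints at [-1.327, 0.332, -0.065, 1.46, 0.022, 1.35, -0.088], TCP at [0.165, 0.603, 0.223] pointing down, gripper open.
Joint ranges: [-2.6, 2.6], [-0.5, 2.12], [-1.47, 1.34], [0.16, 2.42], [-1.27, 4.41], [0.06, 2.06], [-2.6, 2.6]. Speed limits (rad/s): [2.22, 2.22, 2.79, 2.79, 3.14, 3.14, 3.14].

INTERFACE

Orientations are given as a unit quaternion [x, y, z, w].
In Python, from workcell import * gives the robot as it stands. The module is installed in compiled form; this text tells all that it offers.
- The arm moves only by the shell command python3 -m pendant 'ROWS' [FORCE]. ROWS is JSON, a list of rows, each a list of 5 numbers: the shift along the world's x, y, z normalised to -1 to 1, where 1 is 6 cm, then the turn about the world's z normalised to -1 to 1, where 1 is 6 degrees, then the closure, from -1 (fully open) to 1 (shut). In form: [[tx, ty, tz, spin, hand], ...]. A call has 1 to 12 rows; each row shifts and turns the commanded pose from where the row before left it; what a row does not reach is not made up. A row lasts 1/8 s, in which the tool goes at most 62.5 mm and 10.7 degrees, less where a joint would pass 70% of its speed; a pose out of reach is approached as far as the arm can. A call with a number of a shift or a turn outside -1 to 1 is refused whole. A call with a gripper value outside its range is refused whole. The fingers move at their own pace and stop on an object; FORCE is the grip in N (left out, the last holds). Time passes only in rows, so rows that do not move let the fingers close. It gives the time, the measured TCP pose, the force, the opening and the grip force at its end, in the units of the state.
- state(): the state, without advancing time (a new reading comes with each control period).
- grab_frame(name): name is "scene" or "top" or "wrist"; returns the picture (384x512x3 uint8, red, green, blue); there is no depth.
- get_calibration(name): a dict with "fx", "fy", "cx", "cy" (pixels), "pose" (4x4, takes a point from camera to world coordinates); the wrist camera has in their place "mount" (4x4, takes a point from camera to tool coordinates, whose origin is the TCP and whose axes are the flange's). Camera axes: x right, y up, looking along -z (the intrinsics and any distortion apply to the point x, -y, -z); pixel columns grow to the right and rows downward; lengths in m; the calibration is good to about 2 mm. The wrist camera is an equidistant fisheye: a pixel r from the principal point sees the ray r / f radians off the axis. A picture is of the moment at which its call begins: read the wrist's pose just before it. get_calibration takes no time and is no camera call.
- close_job(): hands the job in; it is judged then, once.
The state is a dict: "time": time; "joint_pos": joint angles; "dq": joint speeds; "tau": joint torques, N m; "tcp_pos": TCP position; "tcp_rot": TCP orientation; "force": force on the tool from outside, world axes, zero at the start; "moment": the same for the moment, N m; "gripper_width": opening from 0.0 (shut) to 1.0 (fully open); "grip_force": force on a finger pad.
Only numpy, scipy, OpenCV 4.12 (cv2) and the standard library are available. Lean on these libraries where they do the work, as an engineer would, in place of code of your own. Each camera call takes 0.05 s, during which the arm holds its last target. There are 200 camera calls.

## Working session

There is one attempt and no reset: what is moved stays moved. The work goes in short steps, Python scripts to look and compute and a shell command to move; the robot and the scene stay as the last step left them, time stands still between calls to the robot, and variables do not carry over. Pictures are saved under pics/ and viewed, at most 13 in all, crops included, and the job is handed in when it is done.

```bash
mkdir -p pics
python3 - <<'E'
from workcell import *
import cv2,numpy as np
np.set_printoptions(precision=4,suppress=True)
for n in ("scene","top"):
    im=grab_frame(n); cv2.imwrite(f"pics/{n}0.png",im[:,:,::-1]); 
    c=get_calibration(n); print(n,c)
print(get_calibration("wrist")); print(state())
E
```

```text
scene {'fx': 478.95463263334204, 'fy': 478.95463263334204, 'cx': 258.7166586320869, 'cy': 187.1828835639376, 'pose': array([[-0.831 , -0.3293,  0.4483,  1.161 ],
       [ 0.5559, -0.5187,  0.6495,  1.0126],
       [ 0.0187,  0.789 ,  0.6141,  0.9535],
       [ 0.    ,  0.    ,  0.    ,  1.    ]])}
top {'fx': 458.9199594452775, 'fy': 458.9199594452775, 'cx': 254.9564646048715, 'cy': 194.70966765760207, 'pose': array([[-0.0251,  0.9945, -0.1021,  0.3874],
       [-0.9997, -0.0241,  0.0107,  0.093 ],
       [ 0.0081,  0.1023,  0.9947,  1.404 ],
       [ 0.    ,  0.    ,  0.    ,  1.    ]])}
{'fx': 297.3186396354542, 'fy': 297.3186396354542, 'cx': 252.3128074233248, 'cy': 192.67530194608412, 'mount': array([[-0.0009,  0.9522,  0.3056,  0.0844],
       [ 1.    ,  0.0011, -0.0004,  0.0004],
       [-0.0007,  0.3056, -0.9522, -0.1624],
       [ 0.    ,  0.    ,  0.    ,  1.    ]])}
{'time': 0.1, 'joint_pos': array([-1.3266,  0.3328, -0.0647,  1.4608,  0.0216,  1.3499, -0.0885]), 'dq': array([-0.0017, -0.003 , -0.0008, -0.0014, -0.0001,  0.    ,  0.0011]), 'tau': array([  0.0009, -62.4552,   0.0243, -39.0711,  -0.0615,   0.0368,
         0.0001]), 'tcp_pos': array([0.1647, 0.6026, 0.2219]), 'tcp_rot': array([ 0.133 ,  0.9911, -0.0006, -0.0001]), 'force': array([ 0.4916, -0.1744, -0.1732]), 'moment': array([0.0072, 0.0535, 0.047 ]), 'grip_force': 0.0, 'gripper_width': 0.9997921371612776}
```

View pics/top0.png

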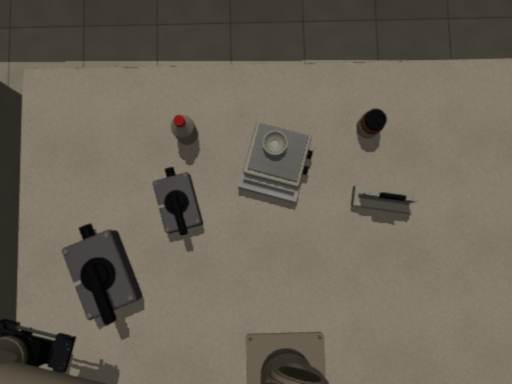

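View pics/scene0.png

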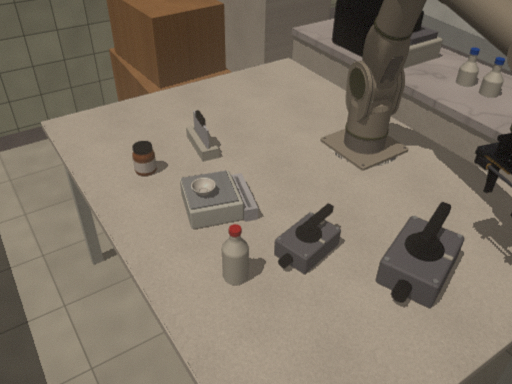

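The top view shows two isolator look-alikes: the smaller at (177,203) and the larger at (102,275). The smaller one is meant. The rest are single: stirrer at (275,160), rack with shield at (383,203), bottle at (183,128) and jar at (372,122). I'll check the choice in a close crop.

```bash
cat > h.py <<'E'
from workcell import *
import cv2,numpy as np
np.set_printoptions(precision=4,suppress=True)
def ray(n,uv):
    c=get_calibration(n);T=c["pose"]
    d=np.array([(uv[0]-c["cx"])/c["fx"],-(uv[1]-c["cy"])/c["fy"],-1.])
    return T[:3,3],T[:3,:3]@d
def onplane(n,uv,z):
    o,d=ray(n,uv); return (o+d*(z-o[2])/d[2])[:2]
def proj(n,p):
    c=get_calibration(n);T=c["pose"]; q=T[:3,:3].T@(np.array(p)-T[:3,3])
    return np.array([c["cx"]+c["fx"]*q[0]/-q[2], c["cy"]+c["fy"]*q[1]/q[2]])
def wpose(s):
    from scipy.spatial.transform import Rotation as R
    T=np.eye(4);T[:3,:3]=R.from_quat(s["tcp_rot"]).as_matrix();T[:3,3]=s["tcp_pos"]
    return T@get_calibration("wrist")["mount"]
def wplane(T,uv,z):
    c=get_calibration("wrist"); a=np.array([uv[0]-c["cx"],uv[1]-c["cy"]]);r=np.linalg.norm(a);th=r/c["fx"]
    d=np.array([a[0]/r*np.sin(th),-a[1]/r*np.sin(th),-np.cos(th)]); d=T[:3,:3]@d;o=T[:3,3]
    return (o+d*(z-o[2])/d[2])[:2]
E
python3 - <<'E'
from h import *
im=cv2.imread("pics/top0.png")
a=cv2.resize(im[158:248,145:215],None,fx=5,fy=5,interpolation=cv2.INTER_CUBIC)
b=cv2.resize(im[115:215,232:312],None,fx=4.5,fy=4.5,interpolation=cv2.INTER_CUBIC)
c=cv2.resize(im[170:225,340:425],None,fx=5,fy=5,interpolation=cv2.INTER_CUBIC)
cv=np.zeros((600,800,3),np.uint8); cv[:450,:350]=a; cv[:450,350:710]=b
cv2.imwrite("pics/c1.png",cv[:450,:710])
cv2.imwrite("pics/c2.png",c)
E
```

```text
(no output)
```

View pics/c1.png

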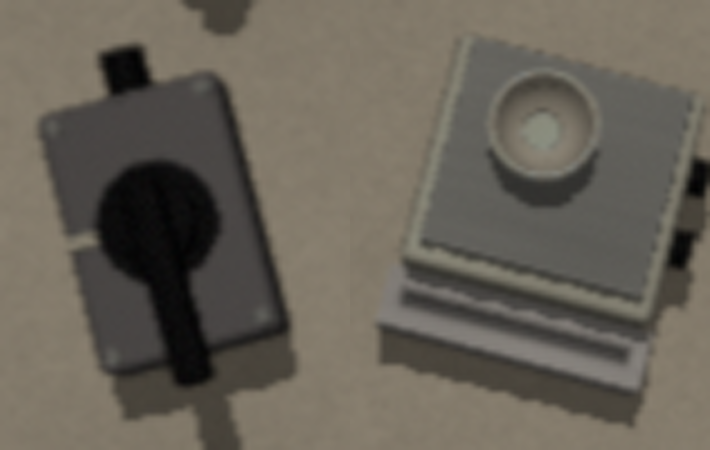

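View pics/c2.png

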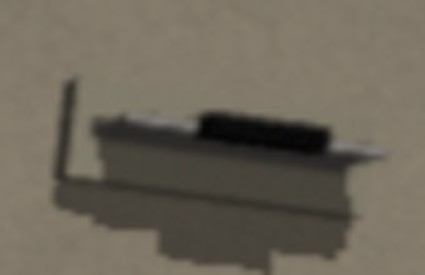

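Both crops agree with the description. In the small isolator the lever points away from the gland, with the tip at about (183,234) and the hub at (176,202). The rail slot runs from about (243,181) to (293,194). The shield's black grip bar runs from about (380,194) to (406,199).

Run:
```python
from h import *
im=cv2.imread("pics/top0.png")
def P(u,v,s,x0,y0,z): return onplane("top",((u+.5)/s-.5+x0,(v+.5)/s-.5+y0),z)
A=lambda u,v,z:P(u,v,5,145,158,z); B=lambda u,v,z:P(u-350,v,4.5,232,115,z); C=lambda u,v,z:P(u,v,5,340,170,z)
tl,tr,br,bl=A(42,118,.062),A(215,72,.062),A(287,330,.062),A(110,372,.062)
print("box",tl,tr,br,bl,np.linalg.norm(tl-bl),np.linalg.norm(tl-tr),(tl+tr+br+bl)/4)
tip=A(193,383,.106);hub=A(158,220,.09);print("tip",tip,"hub",hub)
ax=(tr+tl)/2-(br+bl)/2; print("iso yaw",np.arctan2(ax[1],ax[0]))
s1,s2=B(402,297,.045),B(628,358,.045);print("slot",s1,s2,(s1+s2)/2,np.linalg.norm(s1-s2)); d=s1-s2;print("yaw",np.arctan2(-d[0],d[1]))
# grip bar
m=(im[170:225,340:425].max(2)<30).astype(np.uint8); n,l,st,ce=cv2.connectedComponentsWithStats(m);print(st,ce)
k=1+np.argmax(st[1:,4]);pts=np.argwhere(l==k)[:,::-1].astype(np.float32)
r=cv2.minAreaRect(pts);print(r)
e1,e2=C(202,122,.125),C(330,142,.125);d=e1-e2;print("bar",e1,e2,(e1+e2)/2,np.linalg.norm(d),np.arctan2(-d[0],d[1]))
f1,f2=C(95,122,.11),C(385,154,.11);d=f1-f2;print("plate",f1,f2,(f1+f2)/2,np.linalg.norm(d),np.arctan2(-d[0],d[1]))
q=[C(65,80,.04),C(60,180,.0),C(352,216,.0)];print("rack",q)
```

```text
box [0.5723 0.3776] [0.5973 0.2756] [0.4441 0.2352] [0.4222 0.3385] 0.15511341197301226 0.10497604132228262 [0.509  0.3067]
tip [0.4138 0.2838] hub [0.5078 0.3054]
iso yaw 0.2566108652237426
slot [0.57   0.1125] [ 0.5257 -0.0361] [0.5478 0.0382] 0.1551177123643737
yaw -0.2897056471334501
[[   0    0   85   55 4548]
 [  39   23   26    8  127]] [[41.7179 27.0077]
 [52.1024 26.7244]]
((51.730770111083984, 26.653846740722656), (25.179048538208008, 5.085423946380615), 7.125016689300537)
bar [ 0.5121 -0.2719] [ 0.4991 -0.3433] [ 0.5056 -0.3076] 0.07258954188152646 -0.1804226029207628
plate [ 0.5151 -0.2153] [ 0.4928 -0.3793] [ 0.5039 -0.2973] 0.16556259066531595 -0.13482851558043815
rack [array([ 0.5477, -0.2151]), array([ 0.4906, -0.2182]), array([ 0.4641, -0.3968])]
```

```bash
python3 -m pendant '[[0.59,-0.77,0,0,1],[0.59,-0.77,0,0,1],[0.59,-0.77,0,0,1],[0.59,-0.77,0,0,1],[0.59,-0.77,0,0,1],[0.59,-0.77,0,0,1],[0.59,-0.77,0,0,1],[0.59,-0.77,0,0,1],[0,0,0,0,1],[0,0,0,0,1]]' 20
python3 - <<'E'
from h import *
s=state(); print(s["joint_pos"],s["tcp_pos"],s["tcp_rot"],s["gripper_width"])
cv2.imwrite("pics/w1.png",grab_frame("wrist")[:,:,::-1])
E
```

```text
time: 1.35
tcp_pos: [0.4475, 0.2338, 0.2223]
tcp_rot: [0.133, 0.991, 0.0, -0.0]
force: [0.5, 0.5, 0.2]
gripper_width: 0.02
grip_force: 0.0
[-0.8228  0.06    0.2629  1.786  -0.0166  1.2982  0.7482] [0.4475 0.2338 0.2223] [ 0.1329  0.9911  0.     -0.0003] 0.02001394287259592
```

View pics/w1.png

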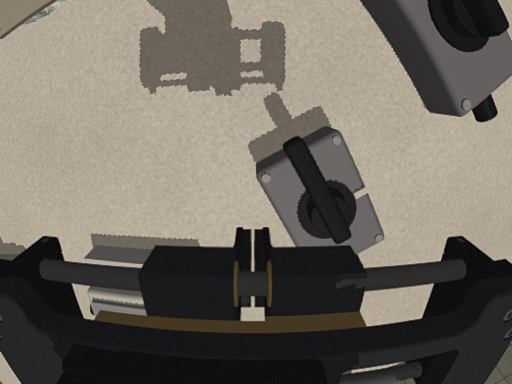

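The wrist view shows the closed fingers at (252,240), clear of the lever, which runs from (290,145) to (345,240). I'll descend beside it and push it clockwise.

```bash
python3 -m pendant '[[0,0,-0.745,0,1],[0,0,-0.745,0,1],[0,0,-0.745,0,1],[-0.05,0.2,0,0,1],[-0.05,0.2,0,0,1],[-0.05,0.2,0,0,1]]' 20 && python3 -m pendant '[[-0.06,0.2,0,0,1],[-0.06,0.22,0,0,1],[-0.05,0.22,0,0,1],[0.044,0.22,0,0,1],[0.044,0.22,0,0,1],[0.044,0.22,0,0,1],[0.12,0.15,0,0,1],[0.12,0.15,0,0,1],[0.12,0.1,0,0,1],[0,0,0,0,1]]'
python3 - <<'E'
from h import *
cv2.imwrite("pics/top1.png",grab_frame("top")[:,:,::-1])
E
```

```text
time: 2.15
tcp_pos: [0.4391, 0.2706, 0.0902]
tcp_rot: [0.133, 0.991, 0.0, 0.001]
force: [-2.0, -6.9, 3.9]
gripper_width: 0.003
grip_force: 3.3
time: 3.4
tcp_pos: [0.4589, 0.3714, 0.0883]
tcp_rot: [0.133, 0.991, -0.0, 0.0]
force: [0.1, -0.3, -0.1]
gripper_width: 0.006
grip_force: 0.0
```

```bash
python3 -m pendant '[[-0.3,-0.3,0.6,0,1],[0,0,1,0,1],[0,-0.2,1,-1,1],[0,-0.9,0.3,-1,-1],[0.1,-1,0,-1,-1],[0.1,-1,0,-1,-1],[0.1,-1,0,-1,-1],[0.1,-1,0,-1,-1],[0.1,-1,0,-1,-1],[0.1,-1,0,-1,-1],[0.1,-1,0,-1,-1],[0.1,-1,0,-1,-1]]' && python3 -m pendant '[[0.1,-1,0,-1,-1],[0.1,-0.9,0,-1,-1],[0,0,0,-1,-1],[0,0,0,-1,-1],[0,0,0,0,-1],[0,0,0,0,-1]]'
python3 - <<'E'
from h import *
s=state(); T=wpose(s); w=grab_frame("wrist")[:,:,::-1]; t=grab_frame("top")[:,:,::-1]
np.save("T2.npy",T); print(s["joint_pos"],s["tcp_pos"],s["tcp_rot"])
cv2.imwrite("pics/w2.png",w);cv2.imwrite("pics/top2.png",t)
cv=np.zeros((384,800,3),np.uint8); cv[:,:512]=w; cv[:360,512:792]=cv2.resize(t[158:248,145:215],None,fx=4,fy=4,interpolation=cv2.INTER_CUBIC); cv2.imwrite("pics/v2.png",cv)
E
```

```text
time: 4.95
tcp_pos: [0.4878, -0.1946, 0.2627]
tcp_rot: [0.612, 0.791, 0.001, 0.0]
force: [-0.0, -0.3, 0.1]
gripper_width: 0.941
grip_force: 0.0
time: 5.7
tcp_pos: [0.5002, -0.3065, 0.2625]
tcp_rot: [0.761, 0.648, 0.0, -0.0]
force: [-0.4, 0.2, 0.4]
gripper_width: 0.997
grip_force: 0.0
[-0.2563  0.3023  0.9107  1.5455 -0.241   1.4118  0.5111] [ 0.5002 -0.3065  0.2625] [ 0.7612  0.6485  0.0002 -0.0001]
```

View pics/v2.png

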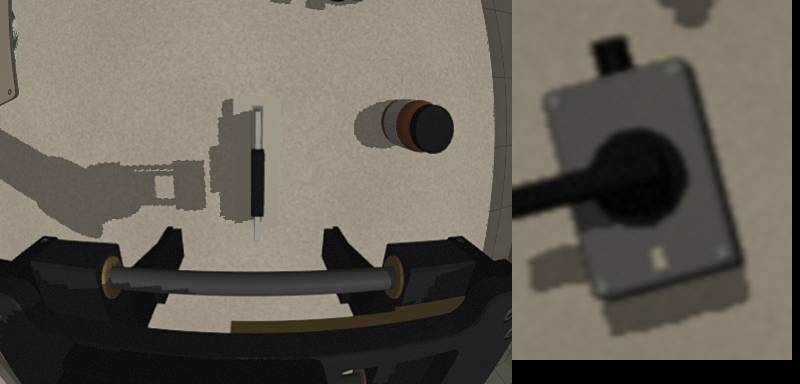

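The right part shows the lever crosswise, so the isolator is off. The left part shows the shield's bar at columns 251-264, rows 150-216, with the plate from (258,106) to (256,240).

```bash
cat > bar.py <<'E'
from h import *
def bar(w,T,z,box):
    x0,x1,y0,y1=box; g=w[y0:y1,x0:x1].max(2); m=(g<35).astype(np.uint8)
    n,l,st,ce=cv2.connectedComponentsWithStats(m); k=1+np.argmax(st[1:,4]); print(st[k])
    p=np.argwhere(l==k)[:,::-1]+[x0,y0]
    q=np.array([wplane(T,uv,z) for uv in p]).astype(np.float32)*1000
    r=cv2.minAreaRect(q); b=cv2.boxPoints(r); 
    e=sorted([(b[1]-b[0]),(b[2]-b[1])],key=np.linalg.norm)[1]; e=e*np.sign(e[1])
    print("centre",r[0],"size",r[1],"yaw",np.arctan2(-e[0],e[1])); return r
E
python3 - <<'E'
from bar import *
w=cv2.imread("pics/w2.png");T=np.load("T2.npy")
bar(w,T,.132,(235,285,130,226))
for a in [(258,106),(256,240)]: print(wplane(T,a,.110))
# rail/slot from the scene and dish
print("dish",onplane("top",(275.5,143),.1))
R=T[:3,:3];
E
```

```text
[ 16  19  13  68 788]
centre (505.2968444824219, -306.2728576660156) size (71.6648178100586, 12.373106956481934) yaw -0.16178481
[ 0.5189 -0.2292]
[ 0.4928 -0.3808]
dish [0.67   0.0158]
```

```bash
python3 -m pendant '[[0.085,0.0,-0.7,0,-1],[0,0,-0.7,0,-1],[0,0,-0.7,0,-1],[0,0,-0.417,0,-1],[0,0,-0.2,0,-1],[0,0,0,0,-1],[0,0,0,0,1],[0,0,0,0,1],[0,0,0,0,1],[0,0,0,0,1],[0,0,0,0,1],[0,0,0,0,1]]' 45
```

```text
time: 7.3
tcp_pos: [0.5054, -0.3067, 0.0995]
tcp_rot: [0.762, 0.648, 0.0, 0.0]
force: [-0.3, 0.4, 0.4]
gripper_width: 0.4
grip_force: 0.0
```

```bash
python3 -m pendant '[[0,0,0,0,1],[0,0,0,0,1],[0,0,0,0,1],[0,0,0,0,1],[0,0,0,0,1],[0,0,0,0,1]]' && python3 -m pendant '[[0,0,0.15,0,1],[0,0,0.4,0,1],[0,0,0.6,0,1],[0,0,0.8,0,1],[0,0,0.8,0,1],[0,0,0,0,1]]'
```

```text
time: 8.05
tcp_pos: [0.5054, -0.3067, 0.0994]
tcp_rot: [0.762, 0.648, 0.0, 0.0]
force: [-1.1, -0.3, -0.5]
gripper_width: 0.155
grip_force: 45.0
time: 8.8
tcp_pos: [0.5063, -0.308, 0.2684]
tcp_rot: [0.762, 0.647, 0.001, 0.003]
force: [0.4, -0.0, -3.3]
gripper_width: 0.154
grip_force: 45.0
```

```bash
python3 -m pendant '[[0.1,0.5,0,-0.4,1],[0.1,0.8,0,-0.4,1],[0.1,0.8,0,-0.4,1],[0.1,0.5,0,0,1],[0,0,0,0,1],[0,0,0,0,1],[0,0,0,0,1]]'
python3 - <<'E'
from h import *
s=state(); T=wpose(s); w=grab_frame("wrist")[:,:,::-1]
np.save("T3.npy",T); print(s["tcp_pos"],s["tcp_rot"])
cv2.imwrite("pics/w3.png",w)
cv2.imwrite("pics/v3.png",cv2.resize(w,(800,600),interpolation=cv2.INTER_CUBIC))
E
```

```text
time: 9.68
tcp_pos: [0.5289, -0.152, 0.2642]
tcp_rot: [0.802, 0.598, -0.0, 0.0]
force: [-0.0, 0.7, -3.2]
gripper_width: 0.156
grip_force: 45.0
[ 0.5289 -0.152   0.2642] [ 0.8018  0.5976 -0.0002  0.    ]
```

View pics/v3.png

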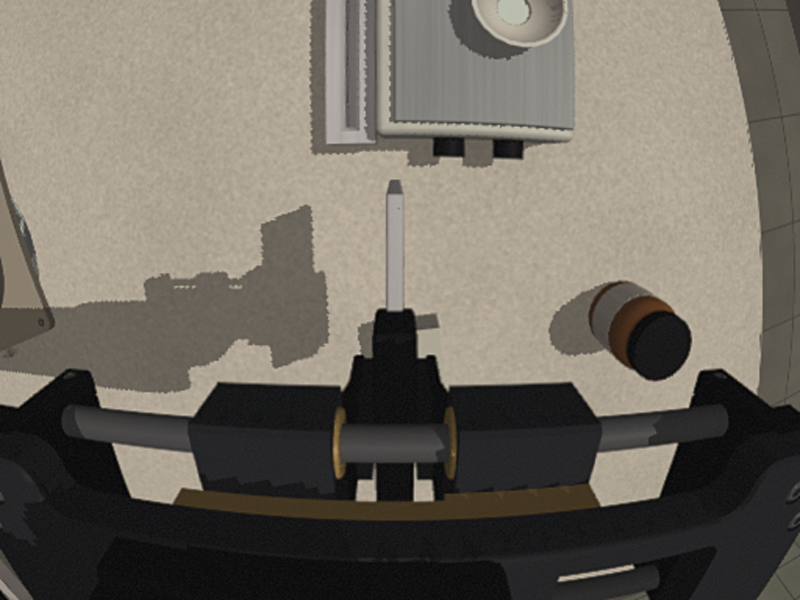

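The wrist view (800-wide) shows the slot near x≈351, with its near end at (351,131) and the far end out of frame. The shield hangs straight at x≈395. I'll move a little further to see both slot ends.

```bash
python3 -m pendant '[[0.1,0.5,0.3,0,1],[0.1,0.8,0.3,0,1],[0,0,0.0,0,1],[0,0,0,0,1],[0,0,0,0,1]]'
python3 - <<'E'
from h import *
s=state(); T=wpose(s); w=grab_frame("wrist")[:,:,::-1]
np.save("T4.npy",T); print(s["tcp_pos"],s["tcp_rot"])
cv2.imwrite("pics/w4.png",w)
cv2.imwrite("pics/v4.png",cv2.resize(w[0:160,170:380],None,fx=3.75,fy=3.75,interpolation=cv2.INTER_CUBIC))
E
```

```text
time: 10.35
tcp_pos: [0.541, -0.0742, 0.3002]
tcp_rot: [0.802, 0.597, -0.0, -0.0]
force: [-0.3, 0.4, -3.8]
gripper_width: 0.158
grip_force: 45.0
[ 0.541  -0.0742  0.3002] [ 0.8019  0.5975 -0.0003 -0.    ]
```

View pics/v4.png

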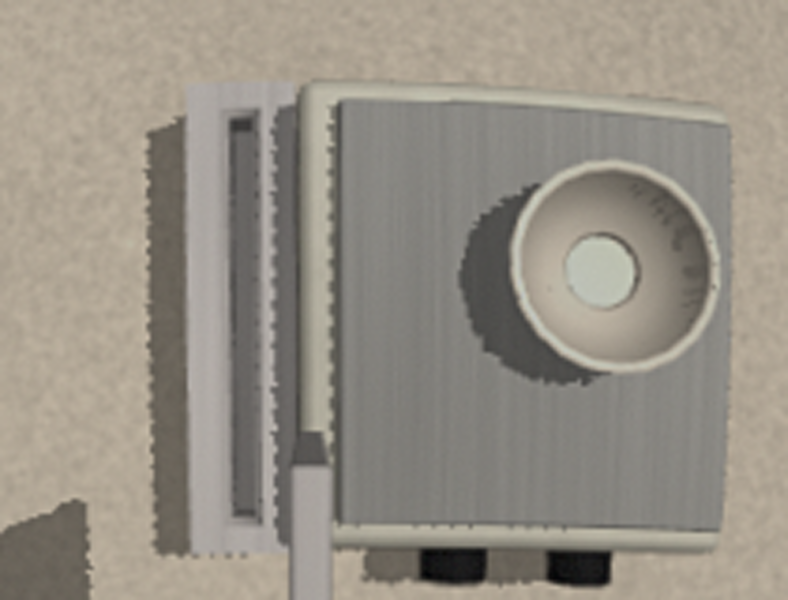

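The crop shows the rail's front edge from (187,84) to (190,553) and the slot from about (243,108) to (247,523). Next I'll take sub-pixel edge profiles.

Run:
```python
from h import *
w=cv2.imread("pics/w4.png").astype(float).mean(2)
for r in (40,60,80,100,120): print(r,w[r-1:r+2,216:252].mean(0).astype(int))
print("col rows18-36",w[18:40,233:237].mean(1).astype(int)); print("rows 130-152",w[130:152,233:237].mean(1).astype(int))
T=np.load("T4.npy")
f=lambda u,v,z=.045:wplane(T,((u+.5)/3.75-.5+170,(v+.5)/3.75-.5),z)
a,b=f(187,84),f(190,553); d=a-b; y=np.arctan2(-d[0],d[1]); L=np.linalg.norm(d)
ex=np.array([np.cos(y),np.sin(y)]); print("rail",a,b,L,y,"slot c",(a+b)/2+.02*ex)
c,e=f(244,108),f(247.5,523); d=c-e; print("slot",c,e,np.linalg.norm(d),np.arctan2(-d[0],d[1]),(c+e)/2)
s1=f(222,108)-f(267,108); print("chamfer width",np.linalg.norm(s1))
```

```text
40 [ 97  94  96 132 165 169 168 167 166 167 166 165 157 149 150  92  82 101
 103 101 100 101  97 133 171 166 146 121  99  99 101 102  85  76 112 131]
60 [ 98  97  98 134 165 170 168 166 165 167 169 166 158 151 139 108  96  99
 101 100  99 105 111 134 169 169 154 116 100 101 103 103  88  78 111 131]
80 [ 97  96  97 122 162 171 170 168 168 171 171 169 163 154 155 110  83  99
 102 101 100 105 110 133 163 170 144 110  99 102 104 103  98  76 107 129]
100 [ 98  99  97 103 167 172 171 169 169 172 173 170 164 158 151 125  95  98
 100 101 100 106 113 134 163 171 172 118  99 101 104 104  99  76 101 124]
120 [ 99  98  97 105 139 169 170 168 169 170 170 168 165 157 155 126  88  94
  98  99  99 104 113 115 165 170 171 143 100  99 103 100  81  82  84  85]
col rows18-36 [164 161 162 162 165 165 164 164 165 165 155 130 126  91  62  59  62  91
 102 101 101 101]
rows 130-152 [ 97  97  98  97  97  91  73  93 134 138 157 169 169 169 169 169 168 156
 152 168 166 163]
rail [0.5546 0.1292] [ 0.5029 -0.0427] 0.17953360786700034 -0.29200126060709025 slot c [0.5479 0.0375]
slot [0.5719 0.1133] [ 0.5272 -0.0382] 0.15793653967122712 -0.286539844980306 [0.5496 0.0376]
chamfer width 0.016551410367105262
```

Run:
```python
from h import *
from scipy.spatial.transform import Rotation as R
T=np.load("T4.npy"); t=np.array([.541,-.0742,.3002]); Rt=R.from_quat([.8019,.5975,-.0003,0]).as_matrix()
f=lambda u,v,z:np.r_[wplane(T,((u+.5)/3.75-.5+170,(v+.5)/3.75-.5),z),z]
for nm,u,v,dz in (("topL",290,466,.0105),("topR",332,466,.0105),("botL",299,432,-.0895),("botR",324,432,-.0895)):
    print(nm,Rt.T@(f(u,v,t[2]+dz)-t))
w=cv2.imread("pics/w4.png").astype(float).mean(2)
for r in (114,117,119,121,123,125,127,140,155): print(r,w[r,244:264].astype(int))
print(np.array([.548,.0375])-t[:2], (np.array([.548,.0375])-t[:2])/.06)
```

```text
topL [ 0.073  -0.0026 -0.0105]
topR [ 0.073   0.0031 -0.0105]
botL [ 0.0729 -0.0023  0.0895]
botR [0.0729 0.0033 0.0895]
114 [108  99 103 104  97  71 102 127 143 161 171 170 169 155 103  84  82 113
 129 128]
117 [ 96 102 103 104  96  80  84  87  85  86  84  90 129 171 148  93  81 113
 131 129]
119 [105  99 102 100  87  82  83  85  85  86  86  88 106 128  99  88  83 112
 129 130]
121 [ 94 100 104  99  79  83  84  85  85  87  86  85  95 120 125  93  83 113
 130 129]
123 [ 95 100 101  86  76  82  82  84  84  84  83  83  87 111 131  93  81 111
 132 131]
125 [104  98 100 108 144 158 160 162 162 162 162 162 163 157 130  92  82 113
 131 130]
127 [ 95  98 100 111 144 161 163 163 164 164 164 166 167 162 136  91  82 111
 131 130]
140 [ 96  96  97 106 144 160 162 162 164 164 163 164 165 156 152 159 138 165
 167 164]
155 [169 169 161 116 138 159 161 161 161 163 162 163 164 153 144 165 165 163
 166 167]
[0.007  0.1117] [0.1167 1.8617]
```

```bash
python3 -m pendant '[[0.058,0.6,0,0,1],[0.058,0.9,0,0,1],[0,0.387,0,0,1],[0,0,0,0,1],[0,0,-0.6,0,1],[0,0,-0.8,0,1],[0,0,-0.8,0,1],[0,0,-0.4,0,1],[0,0,0,0,1],[0,0,0,0,1]]'
python3 - <<'E'
from h import *
s=state(); print(s["tcp_pos"],s["tcp_rot"],s["force"])
w=grab_frame("wrist")[:,:,::-1]; cv2.imwrite("pics/w5.png",w)
cv2.imwrite("pics/v5.png",cv2.resize(w[60:210,170:370],None,fx=4,fy=4,interpolation=cv2.INTER_CUBIC))
E
```

```text
time: 11.65
tcp_pos: [0.5492, 0.0396, 0.1458]
tcp_rot: [0.802, 0.598, 0.001, 0.0]
force: [0.0, 0.5, -2.1]
gripper_width: 0.155
grip_force: 45.0
[0.5492 0.0396 0.1458] [0.8016 0.5979 0.0007 0.0005] [ 0.0401  0.5287 -2.1092]
```

View pics/v5.png

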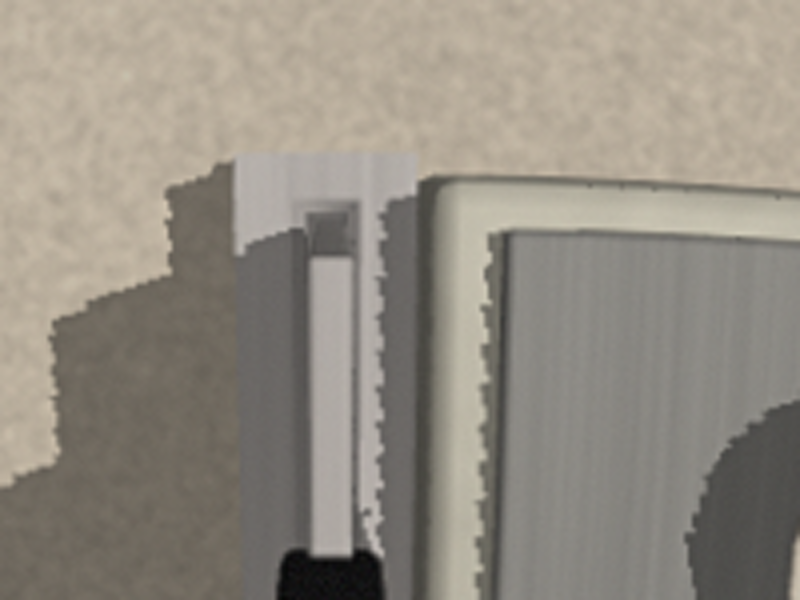

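The crop shows the plate (x≈331) centred over the slot (about 307-357), directly below the camera, so there is no parallax. I'll lower slowly.

```bash
python3 -m pendant '[[0,0,-0.1,0,1],[0,0,-0.1,0,1],[0,0,-0.1,0,1],[0,0,0,0,1]]' && python3 -m pendant '[[0,0,-0.1,0,1],[0,0,-0.1,0,1],[0,0,-0.05,0,1],[0,0,0,0,1]]'
```

```text
time: 12.2
tcp_pos: [0.5479, 0.0405, 0.1259]
tcp_rot: [0.801, 0.598, -0.0, -0.0]
force: [0.0, -0.4, -2.8]
gripper_width: 0.154
grip_force: 45.0
time: 12.7
tcp_pos: [0.5482, 0.0405, 0.1112]
tcp_rot: [0.801, 0.598, -0.0, -0.0]
force: [0.7, -0.6, -3.1]
gripper_width: 0.158
grip_force: 45.0
```

```bash
python3 -m pendant '[[0,0,-0.06,0,1],[0,0,-0.05,0,1],[0,0,0,0,1]]' && python3 -m pendant '[[0,0,-0.03,0,1],[0,0,0,0,1]]'
```

```text
time: 13.08
tcp_pos: [0.5483, 0.0405, 0.1047]
tcp_rot: [0.801, 0.598, -0.0, -0.0]
force: [-0.0, 0.4, -3.7]
gripper_width: 0.155
grip_force: 45.0
time: 13.32
tcp_pos: [0.5491, 0.0403, 0.1044]
tcp_rot: [0.801, 0.598, 0.001, 0.0]
force: [-3.2, -1.2, 10.3]
gripper_width: 0.16
grip_force: 45.1
```

```bash
python3 -m pendant '[[0,0,0.02,0,-1],[0,0,0,0,-1],[0,0,0,0,-1],[0,0,0,0,-1],[0,0,0,0,-1],[0,0,0,0,-1],[0,0,0.3,0,-1],[0,0,0.6,0,-1],[0,0,0.8,0,-1],[0,0,0.8,0,-1],[0,0,0,0,-1]]'
python3 - <<'E'
from h import *
s=state(); T=wpose(s); print(s["tcp_pos"],s["force"],s["gripper_width"])
w=grab_frame("wrist")[:,:,::-1]; t=grab_frame("scene")[:,:,::-1]
cv2.imwrite("pics/w6.png",w); np.save("T6.npy",T)
cv=np.zeros((384,800,3),np.uint8); cv[:,:512]=w; cv[:,512:]=cv2.resize(t[150:246,160:232],(288,384),interpolation=cv2.INTER_CUBIC); cv2.imwrite("pics/v6.png",cv)
E
```

```text
time: 14.7
tcp_pos: [0.5502, 0.0403, 0.259]
tcp_rot: [0.801, 0.598, 0.003, 0.001]
force: [0.1, 0.7, -0.9]
gripper_width: 0.998
grip_force: 0.0
[0.5502 0.0403 0.259 ] [ 0.0863  0.7486 -0.8697] 0.997642190050951
```

View pics/v6.png

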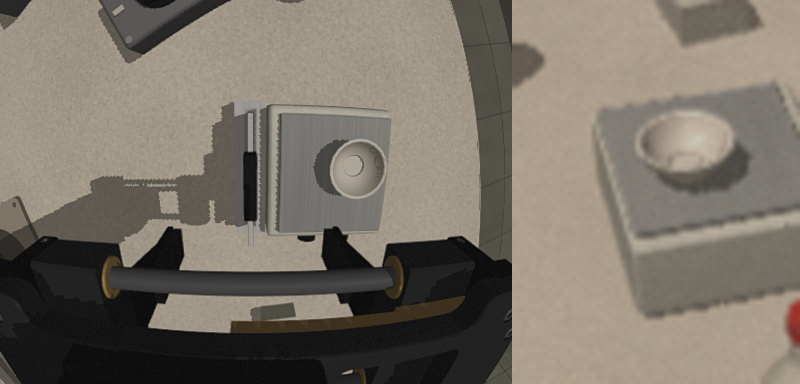

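The shield stands upright and fully home: the descent stopped at 0.1044 m, the expected home height, with 10 N of reaction. The dish is undisturbed. Next is pushing the lever back on.

```bash
python3 -m pendant '[[0,0.6,0,0,1],[0,1,0,0,1],[0,1,0,0,1],[0,1,0,0,1],[0,1,0,0,1],[0,1,0,0,1],[-0.04,0.3,0,0,1],[0,0,-0.9,0,1],[0,0,-0.95,0,1],[0,0,-0.95,0,1],[0,0,-0.05,0,1],[0,0,0,0,1]]' 20
```

```text
time: 16.3
tcp_pos: [0.5469, 0.3944, 0.0851]
tcp_rot: [0.801, 0.598, 0.001, 0.0]
force: [0.3, 0.1, 1.5]
gripper_width: 0.004
grip_force: 0.0
```

```bash
python3 -m pendant '[[-0.24,-0.067,0,0,1],[-0.24,-0.067,0,0,1],[-0.23,-0.03,0,0,1],[-0.23,-0.03,0,0,1],[-0.23,-0.03,0,0,1]]' && python3 -m pendant '[[-0.185,-0.14,0,0,1],[-0.185,-0.14,0,0,1],[-0.185,-0.14,0,0,1],[-0.08,-0.177,0,0,1],[-0.08,-0.177,0,0,1],[-0.08,-0.177,0,0,1],[0,0,0,0,1]]' && python3 -m pendant '[[-0.1,0.4,0,0,1],[-0.1,0.3,0.6,0,1],[-0.1,0.4,0.9,0,1],[-0.2,0.4,0.9,0,1],[-0.7,0.5,0.3,0,1],[-0.7,0.5,0,0,1],[0,0,0,0,1]]'
python3 - <<'E'
from h import *
t=grab_frame("top")[:,:,::-1]; s=grab_frame("scene")[:,:,::-1]
cv2.imwrite("pics/top7.png",t)
cv=np.zeros((576,800,3),np.uint8); cv[:360,:]=cv2.resize(t[100:244,145:425],(800,411))[:360]
cv[:,:]=0; cv[:384,:]=cv2.resize(t[100:244,145:425],(800,384)); cv[384:,:300]=cv2.resize(s[100:260,120:370],(300,192)); cv2.imwrite("pics/v7.png",cv)
E
```

```text
time: 16.92
tcp_pos: [0.4786, 0.3814, 0.0866]
tcp_rot: [0.802, 0.598, 0.004, 0.0]
force: [6.0, 1.0, -0.0]
gripper_width: 0.008
grip_force: 2.4
time: 17.8
tcp_pos: [0.4279, 0.3231, 0.0833]
tcp_rot: [0.801, 0.598, -0.0, -0.0]
force: [0.4, -0.1, 0.4]
gripper_width: 0.004
grip_force: 0.0
time: 18.68
tcp_pos: [0.3086, 0.4785, 0.245]
tcp_rot: [0.798, 0.602, -0.0, -0.001]
force: [0.5, 0.0, -0.7]
gripper_width: 0.006
grip_force: 0.0
```

View pics/v7.png

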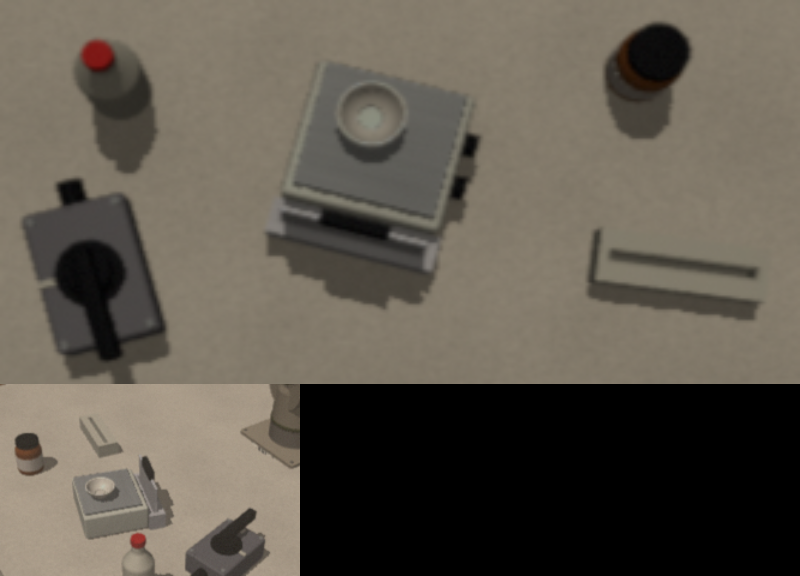

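The lever is back in line with the box, from the hub at (90,270) to the tip at (110,355). The shield is seated in the rail around (355,228). The dish, bottle and jar are unmoved, and the robot is clear of everything.

```bash
python3 -c "
from workcell import *
print(close_job())"
```

```text
the job is handed in; nothing more can be done
None
```

I switched the isolator off, seated the shield fully in the stirrer's rail slot, then turned the isolator back on; the dish, bottle and jar look undisturbed in the pictures, and I handed the job in at about 19 s.

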